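# Lock the trimming pens and show the trimmed cover to the document camera

### The job

The trimming demo is over: first make the blades safe by swinging the keeper bar of the white pen rest down over the two pens until it clicks fully shut in its catch. Then lift the yellow cover out of the work block and hold it up in the air in front of the document camera for the class: right way up, its outer face turned to the lens and square to the camera's downward line of sight, the middle of that face centred on the lens 18 cm in front of it. Finish still holding it there, motionless in the gripper; do not touch the camera, and leave the pens and the other two covers where they are.

Things in the scene. Friction and masses are not known exactly. Their poses are not given: they have to be found in the camera images.
- keeper (a joint): Keeper bar hinge angle (rad): 0 = fully shut, level over the pens; grows as the bar swings up, stop at 1.65; starts 0.8 to 1.5. Hinge friction (0.11 N m) keeps the bar where it is left. At about 0.07 its rib meets the spring ball of the catch and it stops; a firm downward push of about 5 N on the tab snaps it past the ball, then it stays shut by itself (caught below 0.025).
- keeper_hinge (a point): Point on the keeper's hinge axis, midway along the pin, fixed on the pen rest 65 mm above the table. The axis is horizontal, along the pen rest's x. Shut, the bar runs from here along the pen rest's -y; at 1.57 rad it points straight up.
- keeper_tab (a point): Middle of the upper face of the red thumb tab at the bar's free end, 168 mm from the hinge axis along the bar, 6 mm above its centre line. Tab 36 mm long (along the bar), 24 wide (along the hinge axis), 8 thick; the steel bar, 12 x 12 mm, ends at it, 150 mm from the hinge. x is parallel to the hinge axis, z normal to the tab (up when shut). Shut, its top is 71 mm above the table, free space below.
- pen_rest: White pen rest fixed on the table, base 120 (x) x 210 (y) x 10 mm; two saddle combs 52 mm high at x = +-35 mm carry two pens lying along x; hinge bracket at y = +85 mm, catch post with brass spring ball at y = -50, x = +10 to +26 mm (both 72 mm high). The bar swings in the plane x = 0. Origin at the centre of its underside, z up. Placed and turned about z differently each time.
- pen_black: Trimming pen, black with grey nose, 20 mm diameter, 160 mm long, 65 g, lying loose in the rest's saddle at y = 0, nose and blade to the rest's +x. Origin on its axis, 45 mm above the table. Leave it alone.
- pen_white: Trimming pen, light grey with blue nose, same size, lying loose in the rest's saddle at y = +45 mm. Origin on its axis, 45 mm above the table. Leave it alone.
- work_block: Grey slotted block fixed on the table, 150 (x) x 80 (y) x 36 mm, with three slots 16 x 56 mm, 22 mm deep, at x = -46, 0, +46 mm, long side along y. A cover stands upright in each; which is where changes. Origin at the centre of its underside, z up. Placed and turned about z differently each time.
- cover_yellow: The part to show: yellow plastic half-shell cover, about 45 g, 14 deep (x) x 54 wide (y) x 90 mm tall (z), open at the back; stands 22 mm deep in a slot, top 104 mm above the table. Origin at the centre of its underside. The outer face looks along +x: window 34 x 26 mm in the upper half, black button marks below. Grip it by its two side edges (along y, 54 mm apart), leaving the face free.
- cover_face (a point): Middle of the outer face of the yellow cover: 7 mm along +x and 45 mm along +z from the cover's origin; axes as the cover's.
- cover_white: White cover of the same shape and size as the yellow one, standing loose in another slot of the block. Leave it alone.
- cover_blue: Blue cover of the same shape and size as the yellow one, standing loose in another slot of the block. Leave it alone.
- doc_camera: Document camera fixed on the table: white base 140 x 110 x 18 mm, column at x = +38 mm, white head 85 x 52 x 30 mm about 255 mm above the table, looking along the base's -x and 0.35 rad (20 degrees) downward. Origin at the centre of the base's underside. Placed and turned about z differently each time. Do not touch it.
- lens (a point): Centre of the front glass of the camera's lens, 236 mm above the table. The line of sight runs along this point's -x axis, 0.35 rad below level.
- focus (a point): Where the middle of the cover's face must be: 180 mm in front of the lens on the line of sight, about 174 mm above the table. x points back along the line of sight to the lens (0.35 rad upward), y is level, z is the picture's up. A cover right way up and square to the lens has its x, y, z axes along these.
Mind the look-alikes: they are no part of the job. Several things have the shape of the cover_yellow; the one meant has the colours described above.

How it is judged:
On the way, in this order (a step that is already met when the one before it is completed fails the run):
1. the keeper bar is shut in its catch (value of joint keeper below 0.025 rad), for 0.3 s.
2. the yellow cover is lifted clear of the work block in the gripper (height (world z) of cover_yellow above 0.05 m and contact force between cover_yellow and the fingers above 1 N and contact force between cover_yellow and work_block below 0.1 N), for 0.2 s.
At the end, for the whole second after the job is handed in: Keeper caught (<0.025 rad). Fingers hold the yellow cover still in the air, touching neither block, rest nor camera, face centre within 20 mm of the focus point, face to the lens and square, right way up, each within 0.2 rad. Pens and other covers within 20 mm of their start, covers upright (value of joint keeper below 0.025 rad and distance between cover_face and focus below 0.02 m and angle between the x axis of cover_yellow and the x axis of focus, either way round below 0.2 rad and angle between the z axis of cover_yellow and the z axis of focus, either way round below 0.2 rad and angle between cover_yellow's own x axis and vertical below 1.5 rad and angle between cover_yellow's own z axis and vertical below 0.7 rad and height (world z) of cover_yellow above 0.08 m and contact force between cover_yellow and the fingers above 1 N and contact force between cover_yellow and work_block below 0.1 N and contact force between cover_yellow and doc_camera below 0.1 N and contact force between cover_yellow and pen_rest below 0.1 N and linear speed of cover_yellow below 0.03 m/s and angular speed of cover_yellow below 0.3 rad/s and distance of each of pen_black, pen_white, cover_white, cover_blue from where it was at the start of the episode below 0.02 m and angle between each of cover_white, cover_blue's own z axis and vertical below 0.3 rad); the arm keeps its last pose, push and grip.
It fails at once if the document camera is touched (contact force between doc_camera and anything else above 0.5 N).
It fails at once if a pen is knocked out of place (distance of any of pen_black, pen_white from where it was at the start of the episode above 0.03 m).
It fails at once if another cover is knocked over or pulled out (distance of any of cover_white, cover_blue from where it was at the start of the episode above 0.03 m).
It also fails if it takes over 58 s, if anything falls off the work surface, if the arm or the gripper's body presses on something with over 40 N, if the wrist force passes 120 N, or if a joint passes its speed limit or range.

### The arm

A 6-joint arm with a two-finger parallel gripper is mounted at the origin on the work surface. World frame = base frame: x ahead of the robot, y to its left, z up, the work surface at z = 0. Lengths are in m, angles in rad, forces in N, time in s.
With the tool pointing down it reaches from about 0.25 to 0.725 m from the base axis. Payload 4 kg.
Tool frame: the origin (TCP) lies between the finger pads; the fingertips stand 17 mm ahead of it and the grasp point (between the pads) lies 2 mm behind it; z points along the fingers, x is the direction in which the jaws open and shut, and the axes are right-handed (so a half turn about z gives the same grasp; the last joint's range is limited). The gripper opens to 85 mm and grips with 20 to 120 N. Pads are 22 mm wide; open, the fingers measure 114 mm over their backs; the gripper's body (76 mm by 85 mm) begins 54 mm behind the grasp point. The pads swing forward as they close: fully open they stand 13 mm farther back than shut.
Start: joints at [1.244, 0.241, 0.005, 1.335, 0, 1.571], TCP at [0.161, 0.474, 0.228] pointing down, gripper open.
Joint ranges: [-2.72, 2.72], [-1.05, 1.87], [-1.09, 1.28], [-1.99, 2.15], [-1.42, 1.44], [-3.14, 3.14]. Speed limits (rad/s): [2.79, 2.79, 3.14, 3.14, 3.14, 3.14].

### API

Orientations are given as a unit quaternion [x, y, z, w].
In Python, from workcell import telemetry, cams, workorder gives the robot as it stands. The module is installed in compiled form; this text tells all that it offers.
- The arm moves only by the tool apply_moves, never from a script. Its argument "moves" is a list that holds one entry, the list of rows, each a list of 4 numbers: the shift along the tool's x, y, z in mm, then the turn about the tool's z in degrees. A call has exactly 10 rows; each row shifts and turns the pose as measured when the row begins, along the tool's axes as they then stand; what a row does not reach is not made up. A row lasts 1/10 s, in which the tool goes at most 50 mm and 8.59 degrees, less where a joint would pass 70% of its speed; a pose out of reach is approached as far as the arm can. A call with a gripper value outside its range is refused whole. "hand" is the gripper's target within -1 to 1 (fully open at 1, half-way at 0, shut at -1), set as the call begins (left out, the last holds). The fingers move at their own pace and stop on an object; the grip force is fixed at half the most. Time passes only in rows, so rows that do not move let the fingers close, or fill a call up. It gives the time, the measured TCP pose, the force and the opening at its end, in the units of the state.
- telemetry.get_obs(): the state, without advancing time (a new reading comes with each control period).
- cams.camera(name): name is "scene" or "side" or "wrist"; returns a dict with "color" (420x560x3 uint8, red, green, blue), "fovy" (degrees; the focal length in pixels is half the picture's height over the tangent of half this angle, whatever the lens; pixels are square), "cx", "cy" (the principal point, pixels), "camera_from_world" (4x4, takes a point from world to camera coordinates). Camera axes: x right, y down, z forward; pixel columns grow to the right and rows downward; lengths in m; the calibration is good to about 2 mm. A picture is of the moment at which its call begins. There is no depth.
- workorder.job_done(): hands the job in, once; it reports no verdict.
The state is a dict: "clock": time; "joint_pos": joint angles; "joint_vel": joint speeds; "tau": joint torques, N m; "eef_pos": TCP position; "tool_rot": TCP orientation; "ft_force": force on the tool from outside, world axes, zero at the start; "ft_torque": the same for the moment, N m; "grip_width": finger opening in m.
Only numpy, scipy, OpenCV 4.12 (cv2) and the standard library are available. Lean on these libraries where they do the work, as an engineer would, in place of code of your own. Each camera call takes 0.05 s, during which the arm holds its last target. There are 200 camera calls.

## Working session

There is one attempt and no reset: what is moved stays moved. The work goes in short steps, Python scripts to look and compute and a tool call to move; the robot and the scene stay as the last step left them, time stands still between calls to the robot, and variables do not carry over. Pictures are saved under pics/ and viewed, about 8 in all and at most 12, crops included, and the job is handed in when it is done.

Besides the shell and the picture viewer there is one more tool, called after ">>>" as name(argument=value, ...) on one line, values as JSON. apply_moves: Moves the arm, as the interface text tells. Its arguments: {"type":"object","properties":{"moves":{"type":"array"},"hand":{"type":"number"}},"required":["moves"]}

```bash
mkdir -p pics; python3 - <<'E'
from workcell import telemetry, cams
import cv2,pickle,numpy as np
d={n:cams.camera(n) for n in("scene","side","wrist")}
pickle.dump(d,open('d0.pkl','wb'))
for n in d:
    cv2.imwrite(f'pics/{n}0.png',d[n]["color"][:,:,::-1]); print(n,d[n]["fovy"],d[n]["cx"],d[n]["cy"],np.round(d[n]["camera_from_world"],3).tolist())
print(telemetry.get_obs())
E
```

```text
scene 56.342783749417094 286.40615039685196 199.74435335148803 [[-0.658, 0.753, 0.003, 0.399], [0.627, 0.55, -0.553, -0.295], [-0.418, -0.362, -0.833, 1.309], [0.0, 0.0, 0.0, 1.0]]
side 52.67112371182004 273.8567801060097 202.1971474068696 [[0.908, -0.419, 0.01, -0.537], [-0.322, -0.712, -0.624, 0.307], [0.268, 0.563, -0.781, 0.969], [0.0, 0.0, 0.0, 1.0]]
wrist 61.32794129710695 282.51677073848197 210.13935251359538 [[0.322, 0.947, -0.002, -0.498], [0.895, -0.303, 0.326, -0.043], [0.308, -0.107, -0.945, 0.382], [0.0, 0.0, 0.0, 1.0]]
{'clock': 0.15, 'joint_pos': array([ 1.24402151e+00,  2.41216763e-01,  4.04524372e-03,  1.33520608e+00,
       -9.42757150e-06,  1.57078238e+00]), 'joint_vel': array([ 0.00138958, -0.00172035,  0.00385239, -0.00096995, -0.0004281 ,
       -0.00029513]), 'tau': array([-1.05063627e-06, -3.72634006e+01,  2.52638322e+01,  1.23382418e-02,
       -1.81573608e-05,  5.37090330e-06]), 'eef_pos': array([0.16034322, 0.47308415, 0.22693345]), 'tool_rot': array([ 8.12704173e-01,  5.82675984e-01, -6.39815257e-04,  4.64508183e-04]), 'ft_force': array([ 0.55927619, -0.30298219,  0.35961393]), 'ft_torque': array([-0.03019709, -0.06025641, -0.02012596]), 'grip_width': 0.0854828627092649}
```

View pics/scene0.png

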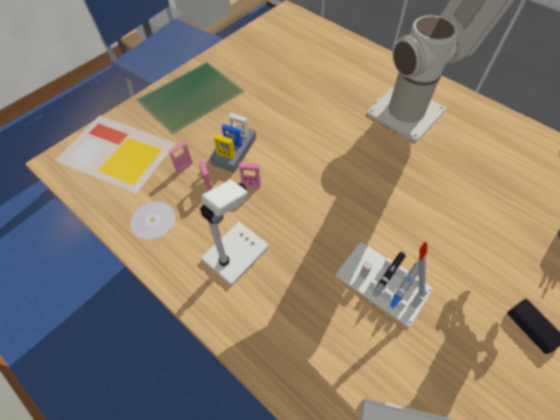

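View pics/side0.png

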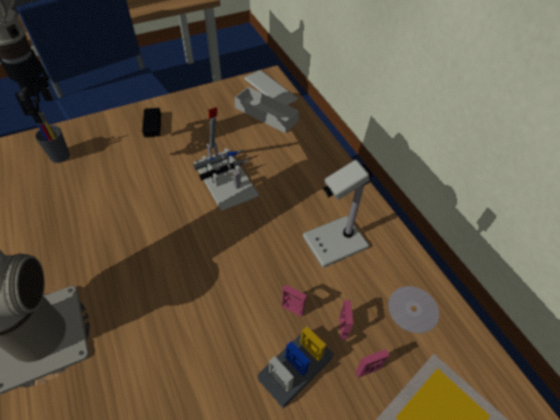

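Scene view: pen rest ~(385,285) with the tab ~(423,250), block ~(233,145) with the yellow cover ~(224,148), camera head ~(222,198). Side view: rest ~(228,180), tab (213,113), block ~(297,365), yellow cover (313,343), camera head (347,180). Next, enlarged crops.

```bash
cat > h.py <<'E'
import numpy as np,cv2,pickle
from scipy.optimize import least_squares
def F(c): return 210/np.tan(np.radians(c["fovy"]/2))
def proj(c,P):
    P=np.atleast_2d(P); T=c["camera_from_world"]; q=P@T[:3,:3].T+T[:3,3]
    return q[:,:2]/q[:,2:]*F(c)+[c["cx"],c["cy"]]
def ray(c,u,v):
    T=c["camera_from_world"]; R=T[:3,:3]; o=-R.T@T[:3,3]
    d=R.T@np.array([(u-c["cx"])/F(c),(v-c["cy"])/F(c),1]); return o,d/np.linalg.norm(d)
def onz(c,uv,z):
    o,d=ray(c,*uv); return o+d*(z-o[2])/d[2]
def tri(c1,p1,c2,p2):
    A=np.zeros((3,3));b=np.zeros(3)
    for c,p in((c1,p1),(c2,p2)):
        o,d=ray(c,*p); M=np.eye(3)-np.outer(d,d); A+=M;b+=M@o
    x=np.linalg.solve(A,b); r=[np.linalg.norm(proj(c,x)[0]-p) for c,p in((c1,p1),(c2,p2))]
    return x,r
def crop(c,x0,y0,w,h,s):
    im=cv2.resize(c["color"][y0:y0+h,x0:x0+w,::-1],None,fx=s,fy=s,interpolation=cv2.INTER_CUBIC).copy()
    for x in range(-(-x0//10)*10,x0+w,10):
        cv2.line(im,((x-x0)*s,0),((x-x0)*s,6),(0,255,0),1)
        if x%20==0: cv2.putText(im,str(x),((x-x0)*s,18),0,.4,(0,255,0),1)
    for y in range(-(-y0//10)*10,y0+h,10):
        cv2.line(im,(0,(y-y0)*s),(6,(y-y0)*s),(0,255,0),1)
        if y%20==0: cv2.putText(im,str(y),(8,(y-y0)*s+4),0,.4,(0,255,0),1)
    return im
E
python3 - <<'E'
from h import *
d=pickle.load(open('d0.pkl','rb'));s=d["scene"];t=d["side"]
cv2.imwrite('pics/rest.png',np.hstack([crop(s,335,232,100,100,4),crop(t,180,103,100,100,4)]))
a=np.hstack([crop(s,195,105,133,100,3),crop(t,240,315,133,100,3)])
b=np.hstack([crop(s,175,175,133,100,3),crop(t,275,160,133,100,3)])
cv2.imwrite('pics/blk.png',np.vstack([a,b]))
E
```

```text
(no output)
```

View pics/rest.png

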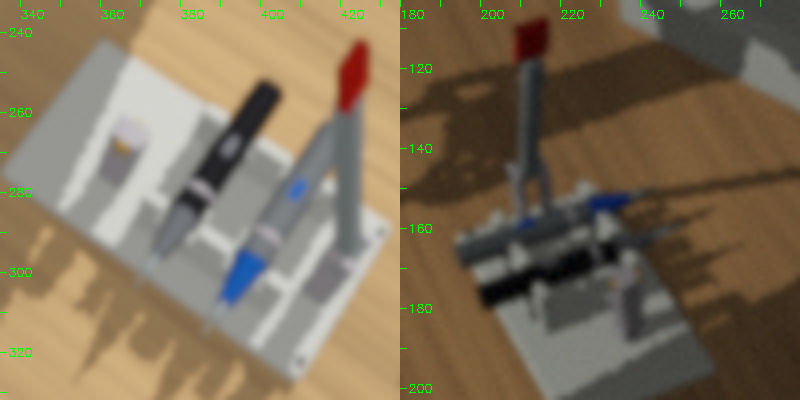

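View pics/blk.png

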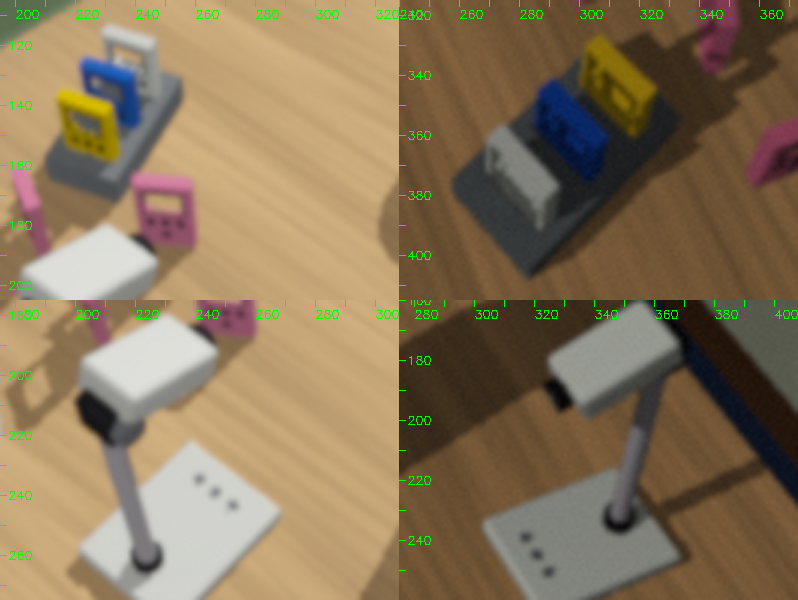

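The rest: base corners in scene (335.7,275.7), (360,242), (432,288), (408,327); tab centre ~(423,252) scene and (213,112) side. Block and camera: yellow cover top corners, face toward the block's free end; camera base corners and black lens (241,186) scene, (329,190) side. Triangulating.

```bash
python3 - <<'E'
from h import *
np.set_printoptions(precision=4,suppress=True)
d=pickle.load(open('d0.pkl','rb'));s=d["scene"];t=d["side"]
def show(n,pts,z,c):
    P=np.array([onz(c,p,z) for p in pts]); print(n,P[:,:2].tolist() if 0 else P[:,:2])
    for a,b in zip(P,np.roll(P,-1,0)): print('  len %.3f ang %.3f'%(np.linalg.norm(b-a),np.arctan2(*(b-a)[1::-1])))
    return P
show('rest s',[(335.7,275.7),(360,242),(432,288.2),(408,327)],.010,s)
print('tab',tri(s,(423,252),t,(213,112)))
print('catchpost top',tri(s,(367,264),t,(237,169)), 'hinge?',tri(s,(423,293),t,(213.5,152)))
show('block side top',[(258-1.3,377),(283,406),(334,354),(303,330)],.036,t)
show('ycover face s top',[(214.5,137),(233.5,142.5)],.104,s)
show('ycover back top side',[(306.3,327.5),(325,345)],.104,t)
show('cam base s',[(201.7,257.3),(239,221.7),(268.7,245.7)],.018,s)
show('cam base side',[(302.7,235),(348.3,217),(369.3,245)],.018,t)
print('col base',onz(s,(224,260),.018),onz(t,(348,232),.018),'buttons',onz(s,(246.6,238.5),.018),onz(t,(321,245),.018))
print('lens',tri(s,(241,186),t,(328,191)),onz(t,(328,191),.236))
hs=[(80,367),(178,315),(217,350),(133,400)]; ht=[(552,362),(640,300),(683,345),(590,408)]
# black mask centroids
for n,c,(x,y,w,h) in(('s',s,(232,178,20,16)),('t',t,(320,182,16,16))):
    g=c["color"][y:y+h,x:x+w].max(2); v,u=np.nonzero(g<45); print(n,len(u),u.mean()+x if len(u) else 0,v.mean()+y if len(u) else 0,g.min())
E
```

```text
rest s [[0.6248 0.1784]
 [0.5078 0.1695]
 [0.4957 0.3752]
 [0.6154 0.3806]]
  len 0.117 ang -3.065
  len 0.206 ang 1.630
  len 0.120 ang 0.044
  len 0.202 ang -1.524
tab (array([0.5578, 0.3152, 0.2257]), [np.float64(0.3897493177080841), np.float64(0.2880130287002894)])
catchpost top (array([0.5817, 0.2281, 0.0809]), [np.float64(0.11981043910282736), np.float64(0.09934036028324456)]) hinge? (array([0.5477, 0.3591, 0.0481]), [np.float64(3.4230627414971018), np.float64(2.5942291433305242)])
block side top [[ 0.4135 -0.2985]
 [ 0.4392 -0.3718]
 [ 0.5839 -0.324 ]
 [ 0.5475 -0.2487]]
  len 0.078 ang -1.233
  len 0.152 ang 0.319
  len 0.084 ang 2.021
  len 0.143 ang -2.786
ycover face s top [[ 0.5559 -0.3137]
 [ 0.5351 -0.2588]]
  len 0.059 ang 1.933
  len 0.059 ang -1.208
ycover back top side [[ 0.5398 -0.2693]
 [ 0.5573 -0.3176]]
  len 0.051 ang -1.223
  len 0.051 ang 1.918
cam base s [[ 0.8122 -0.1056]
 [ 0.6759 -0.1085]
 [ 0.6762 -0.0002]]
  len 0.136 ang -3.121
  len 0.108 ang 1.568
  len 0.172 ang -0.660
cam base side [[ 0.6706 -0.0102]
 [ 0.8123 -0.009 ]
 [ 0.8152 -0.1105]]
  len 0.142 ang 0.009
  len 0.102 ang -1.543
  len 0.176 ang 2.535
col base [ 0.7801 -0.0578  0.018 ] [ 0.7856 -0.0518  0.018 ] buttons [ 0.6988 -0.0577  0.018 ] [ 0.6998 -0.0581  0.018 ]
lens (array([ 0.6905, -0.059 ,  0.243 ]), [np.float64(0.6778799013882911), np.float64(0.6622658993808047)]) [ 0.6953 -0.055   0.236 ]
s 0 0 0 58
t 49 327.3673469387755 190.53061224489795 5
```

```bash
cat > plan.py <<'E'
# plan.py: rows from the measured pose to world targets. args: x y z yaw(rad of tool x) nrows ; repeated
import sys,numpy as np
from scipy.spatial.transform import Rotation as Ro
from workcell import telemetry
o=telemetry.get_obs(); p=o["eef_pos"].copy(); R=Ro.from_quat(o["tool_rot"])
a=list(map(float,sys.argv[1:])); rows=[]
for i in range(0,len(a),5):
    t=np.array(a[i:i+3]); n=int(a[i+4]); p0=p.copy()
    M=R.as_matrix(); dy=(a[i+3]-np.arctan2(M[1,0],M[0,0])+np.pi)%(2*np.pi)-np.pi
    for k in range(n):
        tgt=p0+(t-p0)*(k+1)/n; d=R.as_matrix().T@(tgt-p)*1000; r=np.round(d)
        turn=np.round(-np.degrees(dy)/n,1); rows.append([*map(int,r),float(turn)])
        p=p+R.as_matrix()@(r/1000); R=R*Ro.from_euler('z',turn,degrees=True)
print(round(o["clock"],2),o["eef_pos"].round(4),'force',o["ft_force"].round(1),'w',round(o["grip_width"],4),'q',o["joint_pos"].round(2))
M=Ro.from_quat(o["tool_rot"]).as_matrix(); print('x',M[:,0].round(3),'z',M[:,2].round(3)); print(rows)
E
python3 plan.py .557 .372 .217 1.62 10
```

```text
0.15 [0.1603 0.4731 0.2269] force [ 0.6 -0.3  0.4] w 0.0855 q [ 1.24  0.24  0.    1.34 -0.    1.57]
x [ 0.321  0.947 -0.002] z [-0.    -0.002 -1.   ]
[[3, 41, 1, -2.2], [2, 41, 1, -2.2], [0, 41, 1, -2.2], [-2, 41, 1, -2.2], [-3, 40, 1, -2.2], [-5, 41, 1, -2.2], [-6, 41, 1, -2.2], [-8, 40, 1, -2.2], [-9, 40, 1, -2.2], [-11, 39, 1, -2.2]]
```

>>> apply_moves(moves=[[[3,41,1,-2.2],[2,41,1,-2.2],[0,41,1,-2.2],[-2,41,1,-2.2],[-3,40,1,-2.2],[-5,41,1,-2.2],[-6,41,1,-2.2],[-8,40,1,-2.2],[-9,40,1,-2.2],[-11,39,1,-2.2]]], hand=-1)

```text
clock: 1.15
eef_pos: [0.566, 0.374, 0.2116]
tool_rot: [0.676, 0.737, -0.004, -0.001]
ft_force: [0.3, 0.5, 0.9]
grip_width: -0.0001
```

```bash
python3 - <<'E'
from h import *
from workcell import cams
w=cams.camera("wrist");t=cams.camera("side");s=cams.camera("scene")
pickle.dump((w,t,s),open('d1.pkl','wb'))
b=cv2.resize(crop(t,180,60,130,130,2),(400,400)) if 0 else crop(t,180,85,100,100,3)
z=cv2.copyMakeBorder(np.vstack([b,]),0,120,0,0,cv2.BORDER_CONSTANT)
cv2.imwrite('pics/k1.png',np.hstack([cv2.resize(w["color"][:,:,::-1],(500,375)),b[:,:].copy() if b.shape[0]==375 else cv2.copyMakeBorder(b,0,75,0,0,cv2.BORDER_CONSTANT)]))
E
python3 plan.py .557 .372 .217 1.62 10
```

```text
1.3 [0.5664 0.373  0.2095] force [-0.5  0.8 -0.8] w 0.0001 q [ 0.58  0.63  0.56  1.51 -0.    0.5 ]
x [-0.08   0.997 -0.005] z [-0.009 -0.006 -1.   ]
[[0, -1, -1, 0.2], [0, -1, 0, 0.2], [0, -1, -1, 0.2], [0, -1, -1, 0.2], [0, -1, -1, 0.2], [0, -1, 0, 0.2], [0, -1, -1, 0.2], [0, -1, -1, 0.2], [0, -1, -1, 0.2], [0, 0, 0, 0.2]]
```

View pics/k1.png

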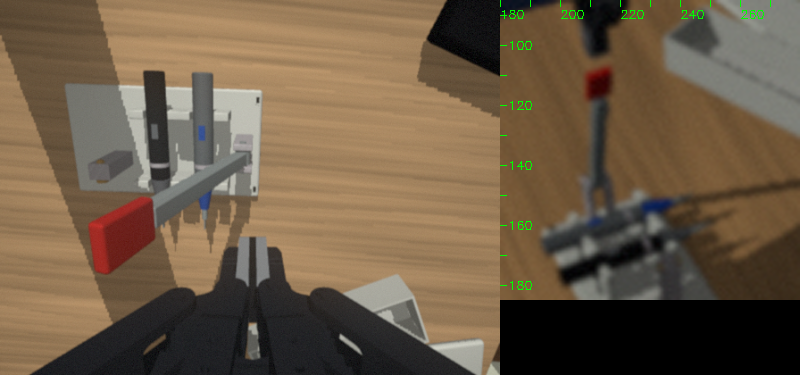

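```bash
python3 - <<'E'
from h import *
np.set_printoptions(precision=4,suppress=True)
w,t,s=pickle.load(open('d1.pkl','rb'))
def red(c):
    h=cv2.cvtColor(c["color"],cv2.COLOR_RGB2HSV); m=((h[...,0]<8)|(h[...,0]>172))&(h[...,1]>170)&(h[...,2]>60)
    n,l,st,ce=cv2.connectedComponentsWithStats(m.astype(np.uint8)); i=1+st[1:,4].argmax(); print(st[i]); return ce[i]
pw,pt=red(w),red(t); print(pw,pt,tri(w,pw,t,pt),tri(s,red(s),t,pt))
k=560/500
for n,p in dict(c1=(66,85),c2=(262,92),c3=(257,200),c4=(79,190)).items(): print(n,onz(w,(p[0]*k,p[1]*k),.01))
print('hinge',onz(w,(244*k,157*k),.065),'post',onz(w,(112*k,160*k),.072))
print(proj(w,[[.557,.361,.065],[.566,.373,.1925]])/k)
E
python3 plan.py .560 .26 .207 1.62 4 .560 .215 .17 1.62 3 .560 .195 .13 1.62 3
```

```text
[  99  221   74   86 4128]
[209 107   8  11  42]
[420 242   8  17  91]
[135.1621 262.3813] [211.8571 110.7143] (array([0.5536, 0.3135, 0.2326]), [np.float64(1.5151813193732269), np.float64(0.2280886957782134)]) (array([0.5558, 0.3137, 0.2311]), [np.float64(0.9725869362697427), np.float64(0.7197747798579536)])
c1 [0.504  0.1704 0.01  ]
c2 [0.4935 0.3767 0.01  ]
c3 [0.6155 0.3824 0.01  ]
c4 [0.6211 0.1736 0.01  ]
hinge [0.5523 0.3637 0.065 ] post [0.5641 0.2413 0.072 ]
[[240.7647 161.5728]
 [251.6997 230.8358]]
1.3 [0.5664 0.373  0.2095] force [-0.5  0.8 -0.8] w 0.0001 q [ 0.58  0.63  0.56  1.51 -0.    0.5 ]
x [-0.08   0.997 -0.005] z [-0.009 -0.006 -1.   ]
[[-28, -4, 1, 0.4], [-28, -3, 1, 0.4], [-28, -4, 0, 0.4], [-28, -3, 1, 0.4], [-15, -1, 13, 0.1], [-15, 0, 12, 0.1], [-15, -1, 13, 0.1], [-7, 0, 13, -0.0], [-6, 0, 13, -0.0], [-7, -1, 14, -0.0]]
```

>>> apply_moves(moves=[[[-28,-3,1,0.4],[-28,-3,1,0.4],[-28,-3,0,0.4],[-28,-2,1,0.4],[-11,0,13,0.1],[-11,0,12,0.1],[-10,0,13,0],[-9,0,15,0],[-8,0,15,0],[-8,0,15,0]]])

```text
clock: 2.3
eef_pos: [0.5551, 0.2073, 0.126]
tool_rot: [0.686, 0.728, -0.002, -0.003]
ft_force: [0.1, 0.3, 1.2]
grip_width: -0.0003
```

```bash
python3 plan.py .561 .199 .088 1.61 5; python3 - <<'E'
from h import *
from workcell import cams
t=cams.camera("side");s=cams.camera("scene")
cv2.imwrite('pics/k2.png',np.hstack([crop(s,335,232,100,100,4),crop(t,180,103,100,100,4)]))
E
```

```text
2.3 [0.5551 0.2073 0.126 ] force [0.1 0.3 1.2] w -0.0003 q [0.36 0.49 0.09 1.18 0.   0.3 ]
x [-0.06   0.998  0.001] z [-0.007  0.001 -1.   ]
[[-2, 1, 8, 0.2], [-1, 1, 7, 0.2], [-2, 1, 8, 0.2], [-2, 2, 7, 0.2], [-2, 1, 8, 0.2]]
```

View pics/k2.png

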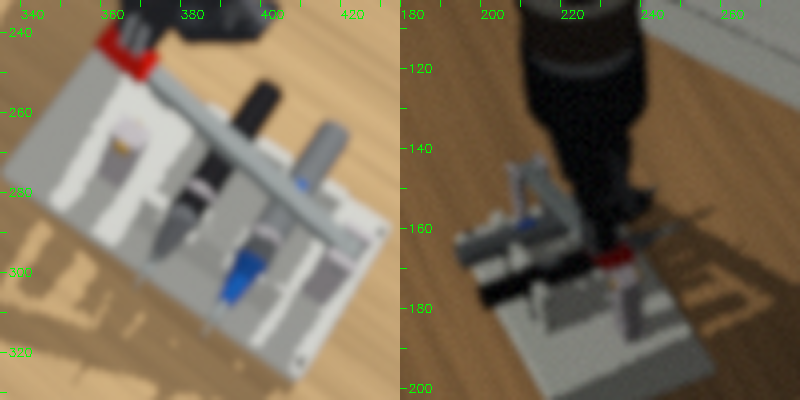

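The fingertips sit on the red tab (scene ~(366,243)); the bar is partly down. Pushing on down.

>>> apply_moves(moves=[[[-2,1,8,0],[-1,1,7,0],[-1,1,7,0],[-1,1,5,0],[0,0,5,0],[0,0,5,0],[0,0,5,0],[0,0,6,0],[0,0,6,0],[0,0,6,0]]])

```text
clock: 3.4
eef_pos: [0.5586, 0.2039, 0.0657]
tool_rot: [0.685, 0.729, -0.001, -0.002]
ft_force: [-10.6, -4.0, 37.2]
grip_width: -0.0001
```

>>> apply_moves(moves=[[[0,0,-4,0],[0,0,-10,0],[0,0,-20,0],[0,0,-20,0],[0,0,-20,0],[0,0,-20,0],[0,0,-20,0],[0,0,-10,0],[0,0,0,0],[0,0,0,0]]])

```text
clock: 4.4
eef_pos: [0.5589, 0.2046, 0.1933]
tool_rot: [0.685, 0.729, -0.001, -0.003]
ft_force: [0.1, -0.2, -0.1]
grip_width: 0.0004
```

```bash
python3 plan.py .561 .199 .088 1.61 5; python3 - <<'E'
from h import *
from workcell import cams
w=cams.camera("wrist");t=cams.camera("side");s=cams.camera("scene")
pickle.dump((w,t,s),open('d2.pkl','wb'))
cv2.imwrite('pics/k3.png',np.hstack([cv2.resize(w["color"][:,:,::-1],(400,300)),crop(t,180,120,100,75,4)]))
E
```

```text
4.4 [0.5589 0.2046 0.1933] force [ 0.1 -0.2 -0.1] w 0.0004 q [0.35 0.45 0.22 1.34 0.   0.29]
x [-0.062  0.998  0.003] z [-0.006  0.002 -1.   ]
[[-1, 0, 21, 0.3], [-1, 1, 21, 0.3], [-2, 0, 21, 0.3], [-1, 1, 21, 0.3], [-1, 0, 21, 0.3]]
```

View pics/k3.png

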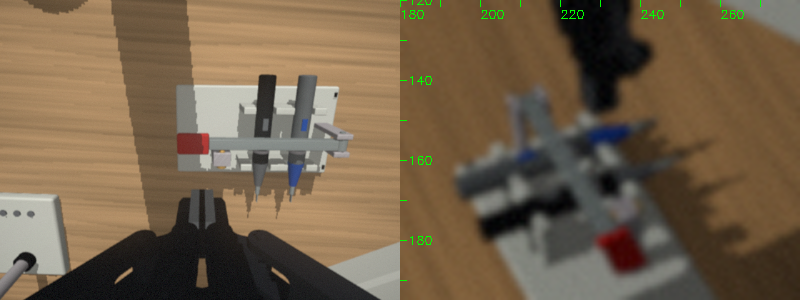

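```bash
python3 - <<'E'
from h import *
np.set_printoptions(precision=4,suppress=True)
w,t,s=pickle.load(open('d2.pkl','rb'))
def red(c,name):
    h=cv2.cvtColor(c["color"],cv2.COLOR_RGB2HSV); m=((h[...,0]<8)|(h[...,0]>172))&(h[...,1]>150)&(h[...,2]>60)
    n,l,st,ce=cv2.connectedComponentsWithStats(m.astype(np.uint8)); i=1+st[1:,4].argmax(); print(name,st[i],ce[i]); return ce[i]
pw,pt,ps=red(w,'w'),red(t,'t'),red(s,'s')
print(tri(w,pw,t,pt),tri(s,ps,t,pt),tri(w,pw,s,ps))
# expected tab centre at z for shut/0.07
for th in (0,.07):
  P=np.array([.562,.3605-.168*np.cos(th),.067+.168*np.sin(th)]); print(th,proj(w,P),proj(t,P),proj(s,P))
# tip check
print('tip at z=.176 ->wrist px',proj(w,[.5589,.2046,.176]),proj(t,[.5589,.2046,.176]))
cv2.imwrite('pics/k4.png',np.hstack([crop(w,235,165,100,90,5)[:, :],cv2.resize(crop(w,235,90,265,160,1),(300,450))]))
E
```

```text
w [ 248  187   44   28 1104] [269.1522 201.1975]
t [230 177  11  10  70] [235.1286 181.9   ]
s [ 92 126  33  16 254] [108.2598 133.5079]
(array([0.561 , 0.1938, 0.071 ]), [np.float64(0.8924856649926501), np.float64(0.2578059600082042)]) (array([ 0.6556, -0.1526,  0.4188]), [np.float64(108.47743844050235), np.float64(112.86058473658763)]) (array([0.6675, 0.0734, 0.4956]), [np.float64(1048.057613559936), np.float64(189.5581135394403)])
0 [[267.6438 201.723 ]] [[235.512 183.194]] [[358.5899 251.7198]]
0.07 [[267.6096 206.2427]] [[235.196  180.2763]] [[359.4992 249.6531]]
tip at z=.176 ->wrist px [[283.4944 260.1581]] [[230.0955 152.5668]]
```

View pics/k4.png

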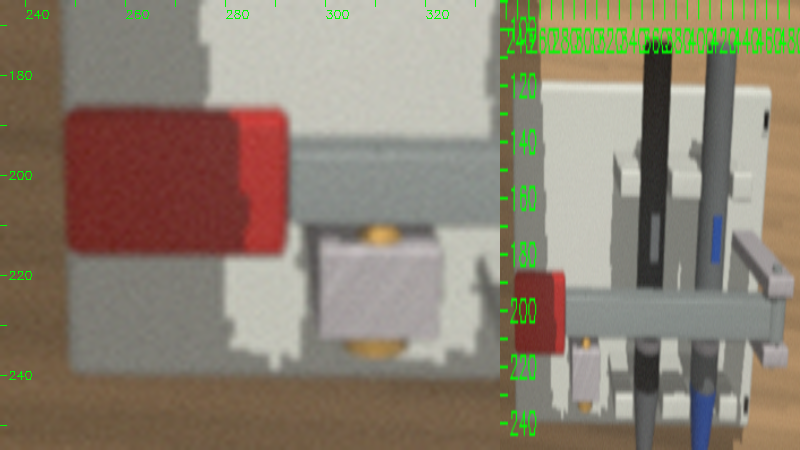

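The wrist view shows the bar over the pens with its rib past the brass ball at (310,212) and the tab at row 201 (shut predicts 201.7, unlatched 206): it is shut. Pens are in place. On to the cover.

```bash
python3 plan.py .47 -.03 .27 1.74 6 .535 -.285 .245 1.915 6 .54 -.29 .245 1.915 8
```

```text
4.55 [0.5584 0.2044 0.1926] force [-0.8  0.9  0.7] w 0.0001 q [0.35 0.45 0.22 1.34 0.   0.29]
x [-0.062  0.998  0.002] z [-0.008  0.002 -1.   ]
[[-38, -17, -13, -1.0], [-38, -18, -13, -1.0], [-37, -19, -13, -1.0], [-37, -19, -12, -1.0], [-37, -20, -13, -1.0], [-36, -20, -13, -1.0], [-44, 4, 4, -1.7], [-44, 2, 4, -1.7], [-44, 1, 4, -1.7], [-44, 0, 4, -1.7], [-43, -2, 4, -1.7], [-44, -3, 4, -1.7], [-1, 0, 0, 0.0], [-1, 1, 0, 0.0], [-1, 0, 0, 0.0], [0, 1, 0, 0.0], [-1, 0, 0, 0.0], [-1, 0, 0, 0.0], [-1, 1, 0, 0.0], [-1, 0, 0, 0.0]]
```

>>> apply_moves(moves=[[[-38,-17,-13,-1],[-38,-18,-13,-1],[-37,-19,-13,-1],[-37,-19,-12,-1],[-37,-20,-13,-1],[-36,-20,-13,-1],[-44,4,4,-1.7],[-44,2,4,-1.7],[-44,1,4,-1.7],[-44,0,4,-1.7]]], hand=1)

```text
clock: 5.55
eef_pos: [0.5099, -0.2087, 0.2469]
tool_rot: [0.591, 0.807, -0.006, -0.009]
ft_force: [1.2, 0.2, 0.6]
grip_width: 0.0855
```

```bash
python3 plan.py .53 -.285 .245 1.915 10
```

```text
5.55 [ 0.5099 -0.2087  0.2469] force [1.2 0.2 0.6] w 0.0855 q [-0.38  0.35  0.21  1.45 -0.01 -0.69]
x [-0.302  0.953  0.007] z [-0.022  0.    -1.   ]
[[-8, 0, 0, -0.2], [-8, -1, 0, -0.2], [-8, 0, 0, -0.2], [-8, -1, 1, -0.2], [-7, 0, 0, -0.2], [-8, -1, 0, -0.2], [-8, 0, 0, -0.2], [-8, -1, 0, -0.2], [-8, 0, 0, -0.2], [-8, -1, 0, -0.2]]
```

>>> apply_moves(moves=[[[-20,-1,0,-0.4],[-20,-1,0,-0.4],[-20,-1,0,-0.4],[-12,0,0,-0.4],[-6,0,0,-0.2],[0,0,0,0],[0,0,0,0],[0,0,0,0],[0,0,0,0],[0,0,0,0]]])

```text
clock: 6.55
eef_pos: [0.5292, -0.2891, 0.238]
tool_rot: [0.58, 0.815, -0.007, -0.016]
ft_force: [0.1, -0.3, 0.3]
grip_width: 0.085
```

```bash
python3 plan.py .53 -.285 .245 1.915 10; python3 - <<'E'
from h import *
from workcell import cams
w=cams.camera("wrist");pickle.dump(w,open('d3.pkl','wb'))
cv2.imwrite('pics/b1.png',crop(w,0,0,560,420,1))
h=cv2.cvtColor(w["color"],cv2.COLOR_RGB2HSV)
m=((h[...,0]>18)&(h[...,0]<34)&(h[...,1]>170)&(h[...,2]>60)).astype(np.uint8)
n,l,st,ce=cv2.connectedComponentsWithStats(m); i=1+st[1:,4].argmax(); print(st[i],ce[i])
c=max(cv2.findContours((l==i).astype(np.uint8),0,2)[0],key=cv2.contourArea); print(cv2.approxPolyDP(c,3,True).reshape(-1,2).tolist())
E
```

```text
6.55 [ 0.5292 -0.2891  0.238 ] force [ 0.1 -0.3  0.3] w 0.085 q [-0.49  0.48  0.37  1.5  -0.01 -0.83]
x [-0.328  0.945  0.017] z [-0.034  0.007 -0.999]
[[0, 0, -1, -0.1], [1, 0, 0, -0.1], [0, 1, -1, -0.1], [0, 0, -1, -0.1], [1, 0, -1, -0.1], [0, 0, 0, -0.1], [1, 0, -1, -0.1], [0, 1, -1, -0.1], [0, 0, 0, -0.1], [1, 0, -1, -0.1]]
[   0  213  102  113 9417] [ 44.53106085 273.83094404]
[[0, 213], [0, 323], [101, 325], [89, 235], [82, 236], [88, 230], [80, 233], [79, 227], [75, 241], [69, 229], [75, 231], [79, 224], [73, 222], [66, 229], [67, 220], [69, 223], [61, 226], [65, 219], [57, 217], [65, 217], [62, 214], [53, 218], [54, 214]]
```

View pics/b1.png

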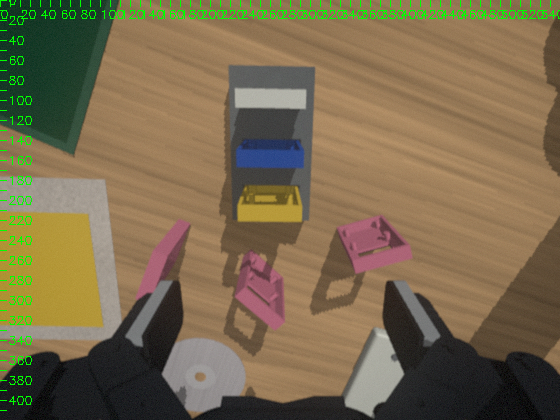

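```bash
python3 - <<'E'
from h import *
np.set_printoptions(precision=4,suppress=True)
w=pickle.load(open('d3.pkl','rb'))
o,_=ray(w,0,0); print('cam',o)
y,b,g=w["color"][190:226:2,270],0,0
im=w["color"].astype(int)
print('col269',[(r,*im[r,255]) for r in range(182,226,2)])
for z,pts in((.104,[(237.5,221),(302,221),(301,202),(238.5,202)]),(.104,[(236,152),(304,152),(304,167),(237,167)]),(.036,[(229,66),(315,67),(309,221.5),(231,220)])):
    P=np.array([onz(w,p,z) for p in pts]);print(P[:,:2],P.mean(0)[:2])
    for a,c in zip(P,np.roll(P,-1,0)): print('  len %.3f ang %.3f'%(np.linalg.norm(c-a),np.arctan2(*(c-a)[1::-1])))
E
```

```text
cam [ 0.4551 -0.3182  0.3874]
col269 [(182, np.int64(70), np.int64(69), np.int64(64)), (184, np.int64(78), np.int64(75), np.int64(60)), (186, np.int64(110), np.int64(91), np.int64(37)), (188, np.int64(113), np.int64(97), np.int64(42)), (190, np.int64(116), np.int64(98), np.int64(41)), (192, np.int64(114), np.int64(97), np.int64(41)), (194, np.int64(109), np.int64(91), np.int64(39)), (196, np.int64(162), np.int64(136), np.int64(52)), (198, np.int64(164), np.int64(139), np.int64(55)), (200, np.int64(159), np.int64(132), np.int64(48)), (202, np.int64(112), np.int64(93), np.int64(38)), (204, np.int64(138), np.int64(116), np.int64(44)), (206, np.int64(182), np.int64(155), np.int64(59)), (208, np.int64(183), np.int64(155), np.int64(57)), (210, np.int64(181), np.int64(153), np.int64(56)), (212, np.int64(181), np.int64(153), np.int64(57)), (214, np.int64(183), np.int64(156), np.int64(61)), (216, np.int64(181), np.int64(155), np.int64(56)), (218, np.int64(184), np.int64(154), np.int64(58)), (220, np.int64(175), np.int64(146), np.int64(59)), (222, np.int64(112), np.int64(91), np.int64(60)), (224, np.int64(96), np.int64(79), np.int64(53))]
[[ 0.5582 -0.3175]
 [ 0.5406 -0.2659]
 [ 0.5252 -0.2724]
 [ 0.5419 -0.3216]] [ 0.5415 -0.2943]
  len 0.055 ang 1.898
  len 0.017 ang -2.742
  len 0.052 ang -1.243
  len 0.017 ang 0.246
[[ 0.503  -0.3356]
 [ 0.4854 -0.2843]
 [ 0.4967 -0.2802]
 [ 0.5143 -0.3313]] [ 0.4999 -0.3078]
  len 0.054 ang 1.902
  len 0.012 ang 0.351
  len 0.054 ang -1.241
  len 0.012 ang -2.781
[[ 0.4411 -0.3687]
 [ 0.4158 -0.2935]
 [ 0.5593 -0.2462]
 [ 0.584  -0.3241]] [ 0.5001 -0.3081]
  len 0.079 ang 1.895
  len 0.151 ang 0.319
  len 0.082 ang -1.264
  len 0.150 ang -2.839
```

Wrist view: white, blue and yellow covers stand in the grey block; yellow's top strip runs (238–302, 205–221), with pink decoys at (370,245) and (260,290). Yellow cover centre ≈ (.543,-.2935), yaw of its y axis 1.897.

```bash
python3 plan.py .543 -.2935 .22 1.897 4  .543 -.2935 .13 1.897 6
```

```text
6.6 [ 0.5292 -0.2892  0.2381] force [-0.6  0.4  0.3] w 0.0854 q [-0.49  0.48  0.37  1.5  -0.01 -0.83]
x [-0.328  0.945  0.017] z [-0.034  0.007 -0.999]
[[-2, 3, 4, 0.1], [-2, 3, 5, 0.1], [-3, 3, 4, 0.1], [-2, 3, 5, 0.1], [0, 0, 15, 0.0], [0, 1, 15, 0.0], [-1, 0, 15, 0.0], [0, 1, 15, 0.0], [0, 0, 15, 0.0], [0, 1, 15, 0.0]]
```

>>> apply_moves(moves=[[[-2,3,4,0.1],[-2,3,5,0.1],[-3,3,4,0.1],[-2,3,5,0.1],[0,0,15,0],[0,1,15,0],[-1,0,14,0],[0,1,13,0],[0,0,8,0],[0,0,0,0]]], hand=0.7)

```text
clock: 7.6
eef_pos: [0.5453, -0.2939, 0.1476]
tool_rot: [0.583, 0.813, -0.007, -0.016]
ft_force: [-0.0, 0.1, 0.1]
grip_width: 0.0724
```

```bash
python3 plan.py .543 -.2935 .078 1.897 6
```

```text
7.6 [ 0.5453 -0.2939  0.1476] force [-0.   0.1  0.1] w 0.0724 q [-0.49  0.55  0.25  1.31 -0.01 -0.82]
x [-0.321  0.947  0.018] z [-0.035  0.007 -0.999]
[[0, 0, 12, 0.0], [0, 0, 11, 0.0], [0, 0, 12, 0.0], [0, 0, 11, 0.0], [0, 0, 12, 0.0], [0, 0, 12, 0.0]]
```

>>> apply_moves(moves=[[[0,0,12,0],[0,0,12,0],[0,0,12,0],[0,0,12,0],[0,0,10,0],[0,0,6,0],[0,0,2,0],[0,0,0,0],[0,0,0,0],[0,0,0,0]]])

```text
clock: 8.6
eef_pos: [0.5438, -0.294, 0.0771]
tool_rot: [0.583, 0.813, -0.007, -0.015]
ft_force: [-0.6, -0.4, -0.2]
grip_width: 0.0728
```

>>> apply_moves(moves=[[[0,0,0,0],[0,0,0,0],[0,0,0,0],[0,0,0,0],[0,0,0,0],[0,0,0,0],[0,0,0,0],[0,0,0,0],[0,0,0,0],[0,0,0,0]]], hand=-1)

```text
clock: 9.6
eef_pos: [0.5447, -0.2944, 0.0785]
tool_rot: [0.583, 0.813, -0.007, -0.014]
ft_force: [0.1, -0.5, -0.8]
grip_width: 0.0528
```

```bash
python3 plan.py .543 -.2935 .078 1.897 1; python3 - <<'E'
from h import *
from workcell import cams
w=cams.camera("wrist");s=cams.camera("scene");pickle.dump((w,s),open('d4.pkl','wb'))
cv2.imwrite('pics/g1.png',np.hstack([cv2.resize(w["color"][:,:,::-1],(450,338)),cv2.copyMakeBorder(crop(s,200,100,110,110,3),0,8,0,0,0)]))
E
```

```text
9.6 [ 0.5447 -0.2944  0.0785] force [ 0.1 -0.5 -0.8] w 0.0528 q [-0.49  0.59  0.14  1.15 -0.01 -0.82]
x [-0.321  0.947  0.014] z [-0.03   0.005 -1.   ]
[[1, -1, 1, 0.0]]
```

View pics/g1.png

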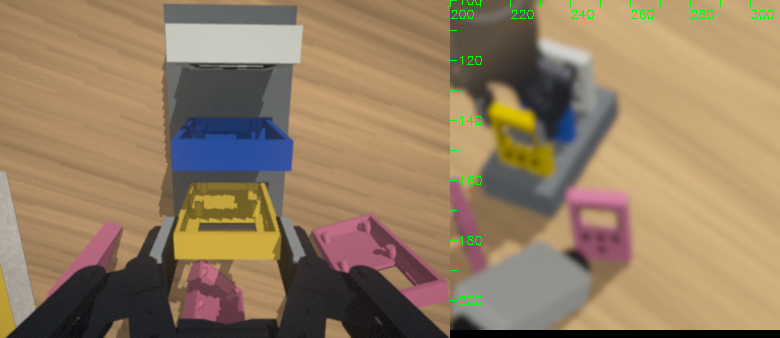

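Grip looks sound: the pads are on both side edges of the yellow cover, width 52.8 mm, neighbours untouched. Lifting.

>>> apply_moves(moves=[[[0,0,-10,0],[0,0,-15,0],[0,0,-20,0],[0,0,-25,0],[0,0,-25,0],[0,0,-25,0],[0,0,-25,0],[0,0,-20,0],[0,0,-10,0],[0,0,0,0]]])

```text
clock: 10.7
eef_pos: [0.5499, -0.2951, 0.2675]
tool_rot: [0.583, 0.813, -0.007, -0.012]
ft_force: [-0.0, -0.1, -0.2]
grip_width: 0.0528
```

```bash
python3 plan.py .44 -.057 .40 1.571 10
```

```text
10.7 [ 0.5499 -0.2951  0.2675] force [-0.  -0.1 -0.2] w 0.0528 q [-0.49  0.51  0.51  1.59 -0.01 -0.81]
x [-0.321  0.947  0.011] z [-0.026  0.003 -1.   ]
[[26, -3, -13, 1.9], [26, -4, -13, 1.9], [26, -5, -13, 1.9], [26, -6, -13, 1.9], [26, -6, -12, 1.9], [25, -7, -13, 1.9], [25, -9, -13, 1.9], [25, -9, -13, 1.9], [24, -10, -13, 1.9], [25, -10, -13, 1.9]]
```

>>> apply_moves(moves=[[[30,-3,-15,1.9],[30,-4,-15,1.9],[30,-5,-15,1.9],[30,-6,-15,1.9],[30,-6,-15,1.9],[30,-7,-15,1.9],[30,-8,-15,1.9],[30,-8,-15,1.9],[30,-9,-15,1.9],[30,-9,-15,1.9]]])

```text
clock: 11.7
eef_pos: [0.4325, -0.0033, 0.4208]
tool_rot: [0.716, 0.697, -0.011, -0.015]
ft_force: [1.1, 1.3, 0.7]
grip_width: 0.0522
```

```bash
python3 plan.py .45 0 .60 1.571 5
```

```text
11.7 [ 0.4325 -0.0033  0.4208] force [1.1 1.3 0.7] w 0.0522 q [-0.01  0.14  0.38  1.85  0.01  0.01]
x [0.027 1.    0.006] z [-0.037  0.007 -0.999]
[[1, 2, -36, -0.3], [1, 2, -36, -0.3], [1, 2, -36, -0.3], [1, 3, -36, -0.3], [1, 2, -36, -0.3]]
```

>>> apply_moves(moves=[[[0,1,-30,-0.3],[0,1,-30,-0.3],[0,1,-30,-0.3],[0,1,-30,-0.3],[0,1,-30,-0.3],[0,0,-30,0],[0,0,-30,0],[0,0,-30,0],[0,0,-30,0],[0,0,-30,0]]])

```text
clock: 12.7
eef_pos: [0.4058, -0.0002, 0.5795]
tool_rot: [0.703, 0.709, 0.042, 0.037]
ft_force: [0.3, 0.3, 0.2]
grip_width: 0.0525
```

```bash
python3 plan.py .45 0 .60 1.571 1
```

```text
12.7 [ 4.058e-01 -2.000e-04  5.795e-01] force [0.3 0.3 0.2] w 0.0525 q [-0.01  0.13  0.82  2.15  0.01 -0.01]
x [-0.008  1.     0.006] z [ 0.112  0.007 -0.994]
[[0, 46, -15, 0.4]]
```

>>> apply_moves(moves=[[[0,4,-25,0],[0,4,-25,0],[0,5,-25,0],[0,5,-25,0],[0,5,-25,0],[0,5,-25,0],[0,5,-25,0],[0,0,0,0],[0,0,0,0],[0,0,0,0]]])

```text
clock: 13.7
eef_pos: [0.3959, -0.0003, 0.6338]
tool_rot: [0.699, 0.704, 0.093, 0.089]
ft_force: [0.0, 1.0, -0.5]
grip_width: 0.0529
```

```bash
python3 plan.py .45 0 .60 1.571 1
```

```text
13.7 [ 3.959e-01 -3.000e-04  6.338e-01] force [ 0.   1.  -0.5] w 0.0529 q [-0.01  0.07  0.91  2.15  0.01 -0.01]
x [-0.007  1.     0.005] z [ 0.256  0.006 -0.967]
[[0, 44, 46, 0.4]]
```

>>> apply_moves(moves=[[[0,6,-25,0],[0,6,-25,0],[0,6,-25,0],[0,7,-25,0],[0,0,0,0],[0,0,0,0],[0,0,0,0],[0,0,0,0],[0,0,0,0],[0,0,0,0]]])

```text
clock: 14.7
eef_pos: [0.3888, -0.0003, 0.6637]
tool_rot: [0.695, 0.699, 0.121, 0.117]
ft_force: [0.1, -0.3, -0.1]
grip_width: 0.0526
```

```bash
python3 plan.py .43 -.03 .40 1.571 10
```

```text
14.7 [ 3.888e-01 -3.000e-04  6.637e-01] force [ 0.1 -0.3 -0.1] w 0.0526 q [-0.01  0.04  0.96  2.15  0.01 -0.01]
x [-0.007  1.     0.004] z [ 0.332  0.006 -0.943]
[[-3, -5, 26, 0.0], [-3, -5, 26, 0.0], [-3, -5, 27, 0.0], [-3, -5, 26, 0.0], [-3, -4, 26, 0.0], [-4, -5, 26, 0.0], [-3, -5, 27, 0.0], [-3, -5, 26, 0.0], [-3, -5, 26, 0.0], [-3, -5, 26, 0.0]]
```

>>> apply_moves(moves=[[[-5,-7,30,0],[-5,-7,30,0],[-5,-7,30,0],[-5,-7,30,0],[-5,-7,30,0],[-5,-7,30,0],[-5,-7,30,0],[-5,-7,25,0],[-5,-5,20,0],[0,0,0,0]]])

```text
clock: 15.7
eef_pos: [0.4181, -0.0452, 0.389]
tool_rot: [0.695, 0.699, 0.121, 0.116]
ft_force: [-0.1, -0.7, -0.9]
grip_width: 0.0527
```

```bash
python3 plan.py .43 -.05 .36 1.571 1; python3 - <<'E'
from h import *
from workcell import cams
w=cams.camera("wrist");pickle.dump(w,open('d5.pkl','wb'))
np.set_printoptions(precision=1,suppress=True)
print(proj(w,[[.69,-.057,.236],[.743,-.056,0],[.67,-.057,.236]]))
d=pickle.load(open('d0.pkl','rb'))
a=cv2.resize(w["color"][:,:,::-1],(500,375)); b=np.vstack([crop(d["scene"],195,165,70,46,4),crop(d["side"],310,160,70,46,4)])
b=cv2.copyMakeBorder(b,0,max(0,375-b.shape[0]),0,0,0)[:375]; cv2.imwrite('pics/f1.png',np.hstack([a,b])); cv2.imwrite('pics/w5.png',w["color"][:,:,::-1])
E
```

```text
15.7 [ 0.4181 -0.0452  0.389 ] force [-0.1 -0.7 -0.9] w 0.0527 q [-0.15 -0.21 -0.1   1.35  0.06 -0.15]
x [-0.008  1.     0.005] z [ 0.331  0.007 -0.944]
[[-5, 2, 31, 0.4]]
[[271.7 326.6]
 [274.9 233.7]
 [271.5 317.3]]
```

```bash
python3 - <<'E'
from h import *
d=pickle.load(open('d0.pkl','rb'))
cv2.imwrite('pics/lens.png',np.hstack([crop(d["scene"],198,170,57,57,7),crop(d["side"],318,158,57,57,7)]))
E
```

```text
(no output)
```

View pics/lens.png

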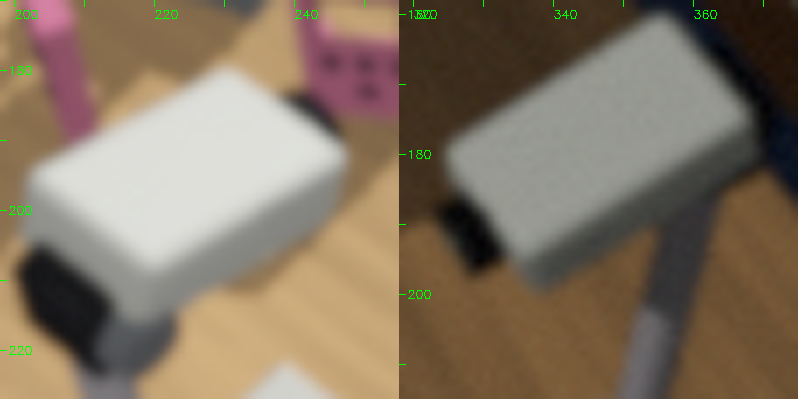

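```bash
python3 - <<'E'
from h import *
np.set_printoptions(precision=4,suppress=True)
d=pickle.load(open('d0.pkl','rb'));s,t=d["scene"],d["side"]
S=lambda x,y:(198+x/7,170+y/7); T=lambda x,y:(318+(x-399)/7,158+y/7)
print('lens side',onz(t,T(459,251),.236))
c=[tri(s,S(225,68),t,T(447,150)),tri(s,S(348,155),t,T(533,262)),tri(s,S(30,178),t,T(660,12)),tri(s,S(155,270),t,T(752,118))]
for x in c: print(x)
P=np.array([x[0] for x in c]); f=(P[0]+P[1])/2; b=(P[2]+P[3])/2; print('front mid',f,'back mid',b)
v=P[0]-P[2]; print([np.round((P[i]-P[j])/np.linalg.norm(P[i]-P[j]),3).tolist()+[np.linalg.norm(P[i]-P[j])] for i,j in((2,0),(3,1),(1,0),(3,2))])
L=onz(t,T(459,251),.236); print('reproj L scene crop', (proj(s,L)-[198,170])*7)
E
```

```text
lens side [ 0.6883 -0.0609  0.236 ]
(array([ 0.696 , -0.0594,  0.2756]), [np.float64(6.7906897652304785), np.float64(6.547909573483679)])
(array([ 0.6982, -0.0565,  0.2265]), [np.float64(8.47094258461455), np.float64(8.261208773532463)])
(array([ 0.7698, -0.0554,  0.3023]), [np.float64(7.424614993083991), np.float64(6.649669272454405)])
(array([ 0.7758, -0.0547,  0.2557]), [np.float64(8.81437540363578), np.float64(8.03922632906775)])
front mid [ 0.6971 -0.058   0.251 ] back mid [ 0.7728 -0.055   0.279 ]
[[0.939, 0.05, 0.34, np.float64(0.07859709805224264)], [0.936, 0.022, 0.352, np.float64(0.08294000097505289)], [0.045, 0.057, -0.997, np.float64(0.0492497833179474)], [0.128, 0.015, -0.992, np.float64(0.04697035646631291)]]
reproj L scene crop [[299.0322 118.4925]]
```

Side view shows the black lens barrel with its front rim edge-on at ≈(326.6,193.9), so the lens is ≈(.688,-.060,.236) and the focus ≈(.518,-.061,.174). TCP goal is (.506,-.061,.190).

```bash
python3 plan.py .506 -.061 .20 1.583 10
```

```text
15.75 [ 0.4188 -0.045   0.3909] force [-0.8  0.2 -1. ] w 0.053 q [-0.15 -0.21 -0.09  1.35  0.06 -0.15]
x [-0.008  1.     0.005] z [ 0.334  0.007 -0.943]
[[-2, 2, 21, -0.0], [-2, 2, 21, -0.0], [-1, 2, 21, -0.0], [-2, 1, 21, -0.0], [-2, 2, 20, -0.0], [-2, 2, 21, -0.0], [-1, 2, 21, -0.0], [-2, 2, 21, -0.0], [-2, 2, 21, -0.0], [-2, 1, 21, -0.0]]
```

>>> apply_moves(moves=[[[-2,2,21,0],[-2,2,21,0],[-1,2,21,0],[-2,1,21,0],[-2,2,20,0],[-2,2,21,0],[-1,2,21,0],[-2,2,19,0],[-2,2,14,0],[0,0,6,0]]])

```text
clock: 16.75
eef_pos: [0.5137, -0.0592, 0.2384]
tool_rot: [0.691, 0.699, 0.132, 0.129]
ft_force: [-0.2, 1.0, -0.1]
grip_width: 0.0531
```

```bash
python3 plan.py .506 -.061 .192 1.583 4
```

```text
16.75 [ 0.5137 -0.0592  0.2384] force [-0.2  1.  -0.1] w 0.0531 q [-0.15 -0.01 -0.33  0.89  0.06 -0.15]
x [-0.011  1.     0.002] z [ 0.363  0.005 -0.932]
[[0, -6, 10, -0.0], [-1, -6, 10, -0.0], [0, -6, 10, -0.0], [-1, -6, 10, -0.0]]
```

>>> apply_moves(moves=[[[0,-6,10,0],[-1,-6,10,0],[0,-6,10,0],[0,-5,10,0],[0,-2,4,0],[0,0,0,0],[0,0,0,0],[0,0,0,0],[0,0,0,0],[0,0,0,0]]])

```text
clock: 17.75
eef_pos: [0.5154, -0.0596, 0.199]
tool_rot: [0.689, 0.698, 0.138, 0.136]
ft_force: [0.3, -0.8, -0.7]
grip_width: 0.0526
```

```bash
python3 plan.py .506 -.061 .191 1.583 2; python3 - <<'E'
from h import *
from workcell import cams,telemetry
from scipy.spatial.transform import Rotation as Ro
np.set_printoptions(precision=4,suppress=True)
w,t,s=[cams.camera(n) for n in("wrist","side","scene")];pickle.dump((w,t,s),open('d6.pkl','wb'))
o=telemetry.get_obs();R=Ro.from_quat(o["tool_rot"]).as_matrix()
print('face',o["eef_pos"]+R@[0,.0062,.0193],'tool tilt',np.arctan2(R[0,2],-R[2,2]))
def blob(c,n,hlo,hhi,roi):
    x,y,W,H=roi;h=cv2.cvtColor(c["color"][y:y+H,x:x+W],cv2.COLOR_RGB2HSV)
    m=((h[...,0]>=hlo)&(h[...,0]<=hhi)&(h[...,1]>150)&(h[...,2]>40)).astype(np.uint8)
    k,l,st,ce=cv2.connectedComponentsWithStats(m)
    if k<2: print(n,'none');return
    i=1+st[1:,4].argmax();q=np.argwhere(l==i)[:,::-1]+[x,y];r=cv2.minAreaRect(q.astype(np.float32));print(n,st[i][:5]+[x,y,0,0,0],ce[i]+[x,y],'corners',cv2.boxPoints(r).round(1).tolist());return ce[i]+[x,y]
print('exp face px side',proj(t,[.518,-.061,.174]),'scene',proj(s,[.518,-.061,.174]))
a=blob(t,'side',18,34,(200,170,150,150));b=blob(s,'scene',18,34,(200,110,150,110))
if a is not None and b is not None: print(tri(t,a,s,b))
# keeper tab and neighbour check
d0=pickle.load(open('d0.pkl','rb'))
blob(t,'tab',0,8,(180,95,90,120)); a=[blob(x,'blue',108,125,r) for x,r in((t,(260,320,70,70)),(d0["side"],(260,320,70,70)))]
cv2.imwrite('pics/fin.png',t["color"][:,:,::-1])
E
```

```text
17.75 [ 0.5154 -0.0596  0.199 ] force [ 0.3 -0.8 -0.7] w 0.0526 q [-0.15  0.01 -0.42  0.75  0.06 -0.15]
x [-0.013  1.    -0.   ] z [ 0.38   0.005 -0.925]
[[-1, -6, 2, 0.0], [0, -6, 2, 0.0]]
face [ 0.5282 -0.0594  0.1831] tool tilt 0.388754016350788
exp face px side [[256.1983 236.2324]] scene [[291.6905 159.2331]]
side [255 223  18  29 168] [264.3333 240.1429] corners [[249.10000610351562, 227.10000610351562], [258.20001220703125, 221.6999969482422], [273.79998779296875, 247.6999969482422], [264.70001220703125, 253.1999969482422]]
scene [278 137  25  43 591] [290.0406 159.2707] corners [[275.29998779296875, 174.39999389648438], [285.8999938964844, 136.10000610351562], [306.6000061035156, 141.89999389648438], [296.0, 180.10000610351562]]
(array([ 0.5254, -0.07  ,  0.1703]), [np.float64(3.5585195000292935), np.float64(3.1700645103999228)])
tab [235 178   5   6  11] [237.     179.7273] corners [[234.5, 178.5], [236.0, 177.0], [240.5, 181.5], [239.0, 183.0]]
blue [285 342  25  34 471] [297.1019 358.3461] corners [[279.5, 352.5], [291.0, 341.0], [314.0, 364.0], [302.5, 375.5]]
blue [285 342  25  34 470] [297.0574 358.3085] corners [[279.5, 352.5], [291.0, 341.0], [314.0, 364.0], [302.5, 375.5]]
```

View pics/fin.png

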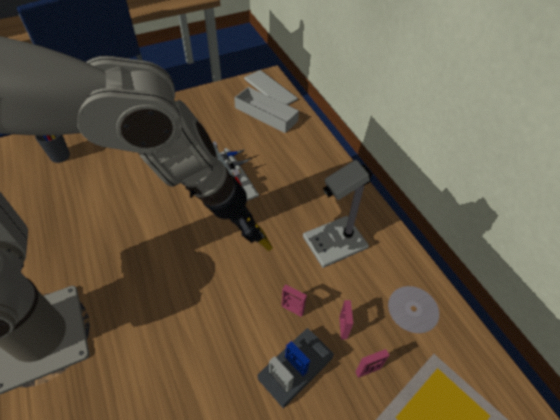

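>>> apply_moves(moves=[[[-1,-6,2,0],[0,-6,2,0],[0,-1,1,0],[0,0,0,0],[0,0,0,0],[0,0,0,0],[0,0,0,0],[0,0,0,0],[0,0,0,0],[0,0,0,0]]])

```text
clock: 18.9
eef_pos: [0.5038, -0.0608, 0.1879]
tool_rot: [0.689, 0.698, 0.137, 0.136]
ft_force: [-0.6, -0.9, -0.5]
grip_width: 0.0522
```

```bash
cat > face.py <<'E'
from workcell import telemetry
import numpy as np
from scipy.spatial.transform import Rotation as Ro
o=telemetry.get_obs();R=Ro.from_quat(o["tool_rot"]).as_matrix()
print(o["clock"],'face',(o["eef_pos"]+R@[0,.0062,.0193]).round(4),'tilt',np.arctan2(R[0,2],-R[2,2]),'qd',o["joint_vel"].round(4),o["grip_width"],'d tool mm',(R.T@(np.array([.518,-.061,.174])*1e3-1e3*(o["eef_pos"]+R@[0,.0062,.0193]))).round(1))
E
python3 face.py
```

```text
18.9 face [ 0.5168 -0.0607  0.1723] tilt 0.3880701506644919 qd [ 0.0017  0.0007  0.0015  0.0016 -0.0015 -0.0003] 0.0522439716493356 d tool mm [-0.3  1.7 -1.1]
```

```bash
python3 - <<'E'
from h import *
np.set_printoptions(precision=1,suppress=True)
w,t,s=pickle.load(open('d6.pkl','rb'))
f=np.array([.528,-.059,.183])
for a in(.2,.42,.6):
    X=np.array([np.cos(a),0,np.sin(a)]);Z=np.array([-np.sin(a),0,np.cos(a)]);Y=np.array([0,1,0])
    P=[f+sy*.027*Y+sz*.045*Z-sx*.014*X for sx in(0,1) for sz in(-1,1) for sy in(-1,1)]
    for n,c in(('scene',s),('side',t)):
        q=proj(c,P); print(a,n,'bbox',q.min(0),q.max(0),'face',q[:4].tolist()if 0 else '')
h=cv2.cvtColor(s["color"],cv2.COLOR_RGB2HSV)[225:275,335:385]
m=((h[...,0]<8)|(h[...,0]>172))&(h[...,1]>150)&(h[...,2]>60); v,u=np.nonzero(m); print('tab scene',len(u),u.mean()+335,v.mean()+225,'pred shut/.07',proj(s,[.562,.1925,.069]),proj(s,[.562,.193,.081]))
E
```

```text
0.2 scene bbox [279.2 137.5] [304.8 178.6] face 
0.2 side bbox [244.9 212. ] [268.7 253.3] face 
0.42 scene bbox [276.7 137.2] [307.  180.1] face 
0.42 side bbox [241.4 214.3] [272.5 251.7] face 
0.6 scene bbox [274.8 137.6] [308.4 180.9] face 
0.6 side bbox [239.  216.5] [275.3 249.9] face 
tab scene 104 358.63461538461536 251.875 pred shut/.07 [[358.7 251.4]] [[359.7 249.3]]
```

```bash
python3 -c "
from workcell import workorder
print(workorder.job_done())"; python3 face.py
```

```text
the job is handed in; nothing more can be done
None
the job is handed in; nothing more can be done
```

I swung the keeper bar down and pushed it past its catch. I then lifted the yellow cover from the block and handed in with it held still in front of the document camera, at about 19 s of the 58 s allowed. No verdict is reported.

- **Keeper:** the last scene picture has the tab at (358.6, 251.9) px. Fully shut predicts (358.7, 251.4) and stopped on the ball predicts (359.7, 249.3). I pushed with up to 37 N. At that point the fingertip computed 22 mm lower than the shut tab's top; I did not track down why.
- **Tilt:** the moves cannot tilt the tool. I got the tilt by driving the arm upward against a wrist joint limit, where the tool leans outward. The tilt then drifted up on the way down, so the cover ended at about 0.41 rad against the wanted 0.35. That is about 0.06 off, with 0.2 allowed.
- **Position:** the face centre computes to (0.517, -0.061, 0.172) m, about 2 mm from my estimate of the focus point. That estimate rests on the lens position, which I trust to about 8 mm. Triangulating the half-hidden yellow patch before the last 13 mm correction gave a point about 17 mm from the computed face centre, with a poor fit. The cover's outline in both views did agree with the computed pose.
- **Grip and neighbours:** the grip was steady at 52 mm and joint speeds were near zero. The blue cover moved less than 0.1 px from its start. The white cover and pens looked in place in earlier views, but I did not measure them at the end. I steered clear of the camera and saw no unexpected force.

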